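# Ready the pipette over the sample cup

## Task

Draw the red-capped pipette out of its slanted stand, turn it upright with its tip down, and hold it raised with the tip about two centimetres above the middle of the open blue cup, without dipping in or touching the cup. Finish while still holding it there, steady, carried by the gripper alone. Leave the cup, the blue-capped pipette, the two closed bottles and the marker where they are.

Things in the scene. Friction and masses are not known exactly. Their poses are not given: they have to be found in the camera images.
- pipette_center (a point): Centre of the red-capped pipette's handle (white, red band and cap). z runs along it, tip to cap. Handle: 30 mm along x, 26 mm along y (grip across these flats; y is level at the start), 70 mm along z; the cap, 20 mm wide, ends 52 mm above this point. At the start it leans 35 degrees, top towards the robot, in either sleeve of the stand, the handle resting on the sleeve's mouth. About 100 g.
- pipette_tip (a point): Lowest point of the red-capped pipette's yellow tip (5 mm wide there), on its axis, 150 mm below pipette_center along z. Below the handle come a 15 mm square shaft, 65 mm long, and this tapering tip, 50 mm long. Total length with cap 202 mm.
- pipette_b_center (a point): Centre of the handle of the other pipette, same shape, blue cap, band and tip, in the other sleeve 100 mm beside the red one; leave it there.
- stand_mouths (a point): Point half-way between the two sleeve mouths of the fixed white and grey stand, 125 mm above the bench; z points out along the sleeves (35 degrees from vertical, leaning to the robot), y along their row, a mouth 50 mm to either side. Sleeves: 18 mm square inside, 28 mm outside, 60 mm long, open below. A seated tip is 115 mm in from the mouth: draw it 115 mm along z to clear..
- cup_rim (a point): Centre of the mouth of the open blue cup: a loose round cup 55 mm tall, 48 mm across the mouth, wall 3 mm, standing on the bench; z up.
- amber_center (a point): Centre of a closed amber bottle, 42 mm wide, 80 mm tall, loose on the bench; leave alone.
- white_center (a point): Centre of a closed white jar with blue label, 46 mm wide, 70 mm tall, loose on the bench; leave alone.
- marker: Yellow marker pen with black cap, 14 mm thick, 125 mm long along its x, lying on the bench; origin under its middle; leave alone.

How it is judged:
By the outcome, as a careful person would: the job done as asked, in the order asked, and still so for the second after the job is handed in, while the arm keeps its last pose, push and grip.
It also fails if it takes over 38 s, if anything falls off the work surface, if the arm or the gripper's body presses on something with over 40 N, if the wrist force passes 120 N, or if a joint passes its speed limit or range.

## Robot

A 6-joint arm with a two-finger parallel gripper is mounted at the origin on the work surface. World frame = base frame: x ahead of the robot, y to its left, z up, the work surface at z = 0. Lengths are in m, angles in rad, forces in N, time in s.
With the tool pointing down it reaches from about 0.35 to 0.85 m from the base axis. Payload 8.1 kg.
Tool frame: the origin (TCP) lies midway between the tips of the shut fingers; the grasp point (between the pads) lies 19 mm behind it; z points along the fingers, y is the line along which they close (so a half turn about z gives the same grasp; the last joint's range is limited). The gripper opens to 93 mm and grips with 3 to 60 N. Pads are 15 mm wide; open, the fingers measure 128 mm over their backs; the gripper's body (75 mm by 188 mm) begins 65 mm behind the grasp point.
Start: joints at [-1.35, 0.13, 1.488, -0, 1.523, -0.085], TCP at [0.181, -0.572, 0.219] pointing down, gripper open.
Joint ranges: [-2.96, 2.96], [-0.89, 2.26], [0.02, 2.5], [-1.34, 4.48], [0, 2.73], [-2.66, 2.66]. Speed limits (rad/s): [2.39, 2.39, 2.79, 3.14, 3.14, 3.14].

## Interface

Orientations are given as a rotation vector (axis times angle).
In Python, from plant import robot, cams gives the robot as it stands. The module is installed in compiled form; this text tells all that it offers.
- The arm moves only by the tool play_rows, never from a script. Its arguments are lists of equal length, an entry for each row: "slide": the shift along the tool's x, y, z scaled (see below), a list of three; "twist": the turn, a rotation vector about the tool's x, y, z scaled (see below), a list of three. A call has exactly 8 rows; each row shifts and turns the commanded pose from where the row before left it, along the tool's axes as they then stand; what a row does not reach is not made up. The controller multiplies each number of a shift by 25 cm and each number of a turn by 60 degrees. A row lasts 1/10 s, in which the tool goes at most 50 mm and 8.59 degrees, less where a joint would pass 70% of its speed; a pose out of reach is approached as far as the arm can. A call with a number of a shift or a turn outside -1 to 1 is refused whole. A call with a gripper value outside its range is refused whole. "fingers" is the closure, from -1 (fully open) to 1 (shut), set as the call begins (left out, the last holds). The fingers move at their own pace and stop on an object; "force" is the grip in N (left out, the last holds). Time passes only in rows, so rows that do not move let the fingers close, or fill a call up. It gives the time, the measured TCP pose, the force, the opening and the grip force at its end, in the units of the state.
- robot.read_state(): the state, without advancing time (a new reading comes with each control period).
- cams.read_camera(name): name is "scene" or "top" or "wrist"; returns (picture, depth): 384x512x3 uint8, red, green, blue; 384x512 float32, m along the optical axis (not along the pixel's ray), 0 where there is no reading.
- cams.get_calibration(name): a dict with "fx", "fy", "cx", "cy" (pixels), "world_from_camera" (4x4, takes a point from camera to world coordinates). Camera axes: x right, y down, z forward; pixel columns grow to the right and rows downward; lengths in m; the calibration is good to about 2 mm. A picture is of the moment at which its call begins: read the wrist's pose just before it. get_calibration takes no time and is no camera call; for the wrist camera it gives the pose at the moment of the call.
- robot.close_job(): hands the job in; it is judged then, once.
The state is a dict: "t": time; "q": joint angles; "dq": joint speeds; "joint_torque": joint torques, N m; "tool_pos": TCP position; "orientation": TCP orientation; "force": force on the tool from outside, world axes, zero at the start; "wrist_torque": the same for the moment, N m; "opening": finger opening in m; "gripper_force": force on a finger pad.
Only numpy, scipy, OpenCV 4.12 (cv2) and the standard library are available. Lean on these libraries where they do the work, as an engineer would, in place of code of your own. Each camera call takes 0.05 s, during which the arm holds its last target. There are 200 camera calls.

## Working session

There is one attempt and no reset: what is moved stays moved. The work goes in short steps, Python scripts to look and compute and a tool call to move; the robot and the scene stay as the last step left them, time stands still between calls to the robot, and variables do not carry over. Pictures are saved under pics/ and viewed, at most 10 in all, crops included, and the job is handed in when it is done.

Besides the shell and the picture viewer there is one more tool, called after "Emit:" as name(argument=value, ...) on one line, values as JSON. play_rows: Moves the arm, as the interface text tells. Shifts and turns lie within -1 to 1; 1 stands for 25 cm of shift or 60 degrees of turn. Its arguments: {"type":"object","properties":{"slide":{"type":"array"},"twist":{"type":"array"},"fingers":{"type":"number"},"force":{"type":"number"}},"required":["slide","twist"]}

```bash
mkdir -p pics; python3 - <<'E'
from plant import robot,cams
import cv2,numpy as np
s=robot.read_state();print(s)
ims=[]
for n in("scene","top"):
    p,d=cams.read_camera(n);c=cams.get_calibration(n)
    np.savez(f"{n}.npz",p=p,d=d,K=[c[k] for k in("fx","fy","cx","cy")],T=c["world_from_camera"])
    print(n,c)
    cv2.imwrite(f"pics/{n}1.png",p[:,:,::-1])
E
```

```text
{'t': 0.0, 'q': array([-1.35038018e+00,  1.31177784e-01,  1.48924232e+00,  1.39247127e-05,
        1.52305270e+00, -8.54142649e-02]), 'dq': array([ 0.00108724,  0.0005888 , -0.00173569, -0.00029999, -0.00170004,
       -0.0009038 ]), 'joint_torque': array([ 1.70281506e-03, -5.59839749e+01, -4.91755843e+01,  7.70665496e-02,
        3.60483024e-02, -1.83519123e-04]), 'tool_pos': array([ 0.18054278, -0.57158808,  0.21759785]), 'orientation': array([-3.10307939e+00, -4.78240361e-01,  1.77298283e-04]), 'force': array([ 0.20182579, -0.26563648, -0.04553676]), 'wrist_torque': array([-0.0260021 , -0.05476313,  0.01738364]), 'gripper_force': 0.0, 'opening': 0.09306772242081195}
scene {'fx': 362.88345695480325, 'fy': 362.88345695480325, 'cx': 255.89337261022902, 'cy': 183.09033343030757, 'world_from_camera': array([[-0.82746361,  0.35336942, -0.43638747,  0.91797767],
       [ 0.56133549,  0.54044573, -0.62675425,  0.57606241],
       [ 0.01436796, -0.76357611, -0.64555797,  0.71519598],
       [ 0.        ,  0.        ,  0.        ,  1.        ]])}
top {'fx': 353.9047450471582, 'fy': 353.9047450471582, 'cx': 252.42832942918687, 'cy': 188.89671768460946, 'world_from_camera': array([[ 0.02967039, -0.99798662,  0.05605681,  0.45116074],
       [-0.99907401, -0.03135742, -0.02945896,  0.03750279],
       [ 0.03115744, -0.05513084, -0.99799289,  1.19074211],
       [ 0.        ,  0.        ,  0.        ,  1.        ]])}
```

View pics/scene1.png

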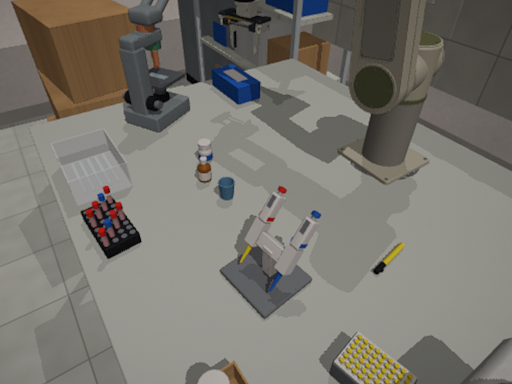

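View pics/top1.png

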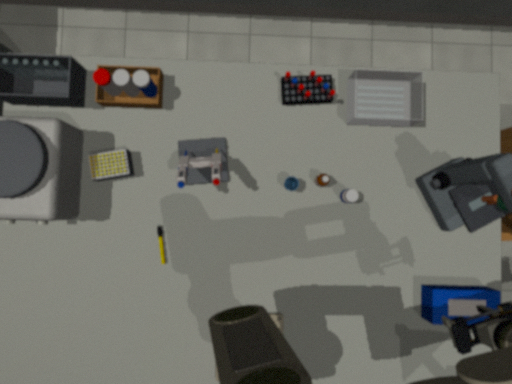

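The scene view shows the red-capped pipette at about (265,220), the blue one at (300,240) and the cup at (227,188). In the top view the red cap is at (216,181), the blue cap at (181,183), the cup at (291,184), the amber bottle at (323,180), the white jar at (350,196) and the marker at (162,245).

```bash
cat > h.py <<'E'
import numpy as np,cv2
def load(n):
    z=np.load(n+".npz");return z["p"],z["d"],z["K"],z["T"]
def ray(K,T,u,v):
    d=T[:3,:3]@np.array([(u-K[2])/K[0],(v-K[3])/K[1],1]);return T[:3,3],d
def plane(K,T,u,v,z):
    o,d=ray(K,T,u,v);return o+d*(z-o[2])/d[2]
def tri(a,b):
    (o1,d1),(o2,d2)=a,b
    s=np.linalg.lstsq(np.c_[d1,-d2],o2-o1,rcond=None)[0]
    p,q=o1+s[0]*d1,o2+s[1]*d2
    return (p+q)/2,np.linalg.norm(p-q)
def pts(d,K,T,m):
    v,u=np.nonzero(m&(d>0));z=d[v,u]
    return np.c_[(u-K[2])/K[0]*z,(v-K[3])/K[1]*z,z]@T[:3,:3].T+T[:3,3]
def red(p):
    r,g,b=[p[:,:,i].astype(int) for i in range(3)];return (r>110)&(r>2*g)&(r>2*b)
def blue(p):
    r,g,b=[p[:,:,i].astype(int) for i in range(3)];return (b>60)&(b>1.6*r)&(b>1.25*g)
E
python3 - <<'E'
from h import *
R={"scene":(140,330,140,300),"top":(150,340,130,210)}
for n in R:
    p,d,K,T=load(n);a,b,c,e=R[n]
    for nm,f in(("red",red),("blue",blue)):
        m=f(p);k=np.zeros_like(m);k[c:e,a:b]=1;m&=k
        N,L,S,C=cv2.connectedComponentsWithStats(m.astype(np.uint8))
        for i in range(1,N):
            if S[i,4]>3:
                P=pts(d,K,T,L==i);print(n,nm,S[i],C[i].round(1),P.mean(0).round(3) if len(P) else None,P.min(0).round(3),P.max(0).round(3))
    x0,x1,y0,y1=(190,330,150,310) if n=="scene" else (160,320,130,210)
    cv2.imwrite(f"pics/{n}c.png",cv2.resize(p[y0:y1,x0:x1,::-1],None,fx=4 if n=="scene" else 5,fy=3.7 if n=="scene" else 5,interpolation=cv2.INTER_CUBIC))
E
```

```text
scene red [278 186   8   7  36] [281.6 189.3] [0.525 0.112 0.187] [ 0.375 -0.054 -0.002] [0.537 0.123 0.198]
scene red [267 218   7   3  19] [270. 219.] [0.569 0.132 0.134] [0.559 0.13  0.127] [0.578 0.134 0.141]
scene blue [199 155   2   3   5] [199.4 155.8] [ 0.528 -0.306  0.026] [ 0.526 -0.307  0.02 ] [ 0.529 -0.303  0.029]
scene blue [206 154   7   7  27] [209.  157.1] [ 0.501 -0.291  0.019] [ 0.479 -0.313  0.001] [ 0.512 -0.287  0.029]
scene blue [219 177  15  23 163] [226.3 188.3] [ 0.541 -0.113  0.034] [ 0.518 -0.141  0.003] [ 0.562 -0.094  0.055]
scene blue [312 211   9   7  47] [315.8 214.1] [0.508 0.207 0.18 ] [ 0.359  0.073 -0.003] [0.525 0.222 0.199]
scene blue [299 244   8   4  21] [302.7 245.9] [0.557 0.231 0.134] [0.546 0.229 0.125] [0.568 0.232 0.145]
scene blue [269 272  13  20  87] [275.  280.8] [0.62  0.226 0.056] [0.607 0.21  0.01 ] [0.636 0.231 0.075]
top red [213 179   7   6  30] [215.8 181.5] [0.525 0.112 0.194] [0.518 0.103 0.186] [0.532 0.12  0.2  ]
top blue [185 151   2   4   6] [185.5 152.5] [0.626 0.223 0.053] [0.619 0.22  0.044] [0.632 0.225 0.064]
top blue [286 179  11  10  81] [291.  183.7] [ 0.539 -0.126  0.01 ] [ 0.524 -0.14  -0.002] [ 0.555 -0.11   0.044]
top blue [178 182   6   6  28] [180.5 184.2] [0.514 0.21  0.194] [0.506 0.203 0.189] [0.52  0.218 0.2  ]
```

View pics/topc.png

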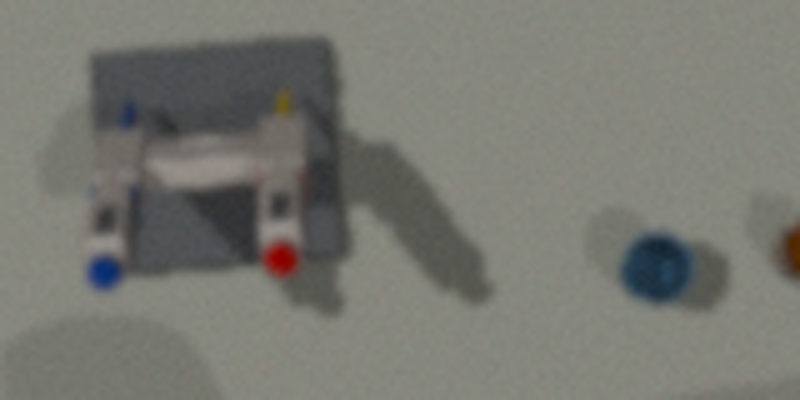

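The top crop shows the red cap at about (216,181.5) full-scale, the blue cap at (181,184) and the cup mouth at (291,183.5). The stand is yawed a few degrees.

```bash
python3 - <<'E'
from h import *
from scipy.spatial.transform import Rotation as Ro
_,_,K1,T1=load("scene");_,_,K2,T2=load("top")
for n,a,b in(("red",(281.6,189.3),(215.8,181.5)),("blue",(315.8,214.1),(180.5,184.2))):
    print(n,tri(ray(K1,T1,*a),ray(K2,T2,*b)),plane(K2,T2,*b,.19),plane(K1,T1,*a,.19))
print("cup",plane(K2,T2,291,183.7,.05),plane(K1,T1,226.8,182,.055))
p,d,K,T=load("top");P=pts(d,K,T,np.ones(d.shape,bool))
m=(abs(P[:,0]-.54)<.04)&(abs(P[:,1]+.126)<.04)&(P[:,2]>.045)&(P[:,2]<.065);Q=P[m]
print("rim",len(Q),Q.min(0),Q.max(0),(Q.min(0)+Q.max(0))/2)
p,d,K,T=load("scene");P=pts(d,K,T,np.ones(d.shape,bool))
m=(abs(P[:,0]-.54)<.04)&(abs(P[:,1]+.126)<.04)&(P[:,2]>.047)&(P[:,2]<.065);Q=P[m]
print("rim",len(Q),Q.min(0),Q.max(0),(Q.min(0)+Q.max(0))/2)
E
```

```text
red (array([0.52533817, 0.11229008, 0.18723517]), np.float64(0.00020823427023261315)) [0.52505492 0.11215156 0.19      ] [0.52747239 0.11465067 0.19      ]
blue (array([0.51394665, 0.21198425, 0.18718228]), np.float64(0.0013526476780176377)) [0.51425191 0.2110194  0.19      ] [0.51558083 0.21435764 0.19      ]
cup [ 0.53604014 -0.12077336  0.05      ] [ 0.53778083 -0.11380918  0.055     ]
rim 51 [ 0.5181458  -0.14282602  0.04571517] [ 0.56083852 -0.09730122  0.06022855] [ 0.53949216 -0.12006362  0.05297186]
rim 76 [ 0.51776048 -0.14134941  0.04704296] [ 0.56299186 -0.09424841  0.05552332] [ 0.54037617 -0.11779891  0.05128314]
```

```bash
cat > plan.py <<'E'
import numpy as np
from scipy.spatial.transform import Rotation as Ro
from plant import robot
psi=np.radians(6.5)
def Rt(tilt,psi=psi):
    t=np.radians(tilt);z=np.array([np.sin(t)*np.cos(psi),np.sin(t)*np.sin(psi),-np.cos(t)])
    y=np.array([np.sin(psi),-np.cos(psi),0]);return np.c_[np.cross(y,z),y,z]
def go(p,R):
    "total shift (tool axes, before turning) and turn, scaled"
    s=robot.read_state();R0=Ro.from_rotvec(s["orientation"]).as_matrix()
    print("t",s["t"].__round__(2),"at",s["tool_pos"].round(4),"z",R0[:,2].round(3),"y",R0[:,1].round(3),"open",s["opening"].__round__(4),"F",s["force"].round(1),"g",s["gripper_force"])
    a=R0.T@(np.array(p)-s["tool_pos"])/.25;b=Ro.from_matrix(R0.T@R).as_rotvec()/np.radians(60)
    print("slide",a.round(4),"twist",b.round(4)," slide in target axes",(R.T@(np.array(p)-s["tool_pos"])/.25).round(4))
E
python3 -c "
from plan import *
go([.482,.107,.27],Rt(35))"
```

```text
t 0.1 at [ 0.1805 -0.5717  0.2177] z [-0.     0.002 -1.   ] y [ 0.301 -0.954 -0.002] open 0.0933 F [ 1.1  0.2 -0.7] g 0.0
slide [ 1.9671 -2.2261 -0.2052] twist [-0.0576  0.5815  0.1774]  slide in target axes [ 1.3532 -2.5607  0.6921]
```

Emit:
play_rows(slide=[[0.06,-0.07,-0.04],[0.082,-0.093,-0.04],[0.082,-0.093,-0.04],[0.082,-0.093,-0.04],[0.082,-0.093,-0.04],[0.082,-0.093,0],[0.082,-0.093,0],[0.082,-0.093,0]], twist=[[0,0,0],[0,0,0],[0,0,0],[0,0,0],[0,0,0],[0,0,0],[0,0,0],[0,0,0]], fingers=-1)

```text
t: 0.9
tool_pos: [0.2777, -0.3512, 0.2683]
orientation: [-3.105, -0.478, 0.0]
force: [0.2, 0.5, 0.2]
opening: 0.093
gripper_force: 0.0
```

Emit:
play_rows(slide=[[0.082,-0.093,0],[0.082,-0.093,0],[0.082,-0.093,0],[0.082,-0.093,0],[0.082,-0.093,0],[0.082,-0.093,0],[0.082,-0.093,0],[0.082,-0.093,0]], twist=[[0,0,0],[0,0,0],[0,0,0],[0,0,0],[0,0,0],[0,0,0],[0,0,0],[0,0,0]])

```text
t: 1.7
tool_pos: [0.3781, -0.1245, 0.2684]
orientation: [-3.105, -0.478, 0.0]
force: [1.3, 0.4, -0.2]
opening: 0.0927
gripper_force: 0.0
```

```bash
python3 -c "
from plan import *
go([.482,.107,.27],Rt(35))"
```

```text
t 1.7 at [ 0.3781 -0.1245  0.2684] z [-0.  0. -1.] y [ 0.301 -0.954 -0.   ] open 0.0927 F [ 1.3  0.4 -0.2] g 0.0
slide [ 0.6751 -0.7581 -0.0065] twist [-0.0562  0.5817  0.1778]  slide in target axes [ 0.428  -0.8731  0.2917]
```

Emit:
play_rows(slide=[[0.084,-0.095,-0.001],[0.084,-0.095,-0.001],[0.084,-0.095,-0.001],[0.084,-0.095,-0.001],[0.084,-0.095,0],[0.084,-0.095,0],[0.084,-0.095,0],[0.06,-0.07,0]], twist=[[0,0,0],[0,0,0],[0,0,0],[0,0,0],[0,0,0],[0,0,0],[0,0,0],[0,0,0]])

```text
t: 2.5
tool_pos: [0.4772, 0.1, 0.2691]
orientation: [-3.104, -0.48, 0.001]
force: [0.1, 0.3, -0.1]
opening: 0.0928
gripper_force: 0.0
```

Emit:
play_rows(slide=[[0,0,0],[0,0,0],[0,0,0],[0,0,0],[0,0,0],[0,0,0],[0,0,0],[0,0,0]], twist=[[-0.008,0.083,0.0254],[-0.008,0.083,0.0254],[-0.008,0.083,0.0254],[-0.008,0.083,0.0254],[-0.008,0.083,0.0254],[-0.008,0.083,0.0254],[-0.008,0.084,0.0254],[0,0,0]])

```text
t: 3.3
tool_pos: [0.4761, 0.0985, 0.2628]
orientation: [-2.964, -0.168, -0.919]
force: [-1.3, -0.3, -1.1]
opening: 0.0931
gripper_force: 0.0
```

```bash
python3 - <<'E'
from plan import *
from plant import cams
import cv2
go([.482,.107,.26],Rt(35))
c=cams.get_calibration("wrist");p,d=cams.read_camera("wrist")
np.savez("wrist.npz",p=p,d=d,K=[c[k] for k in("fx","fy","cx","cy")],T=c["world_from_camera"])
cv2.imwrite("pics/w1.png",p[:,:,::-1])
from h import *
p,d,K,T=load("wrist")
for nm,f in(("red",red),("blue",blue)):
    N,L,S,C=cv2.connectedComponentsWithStats(f(p).astype(np.uint8))
    for i in range(1,N):
        if S[i,4]>40:
            P=pts(d,K,T,L==i);print(nm,S[i],C[i].round(1),*((np.median(P,0).round(4),P.min(0).round(3),P.max(0).round(3)) if len(P) else ()))
E
```

```text
t 3.3 at [0.4761 0.0985 0.2628] z [ 0.562  0.064 -0.825] y [ 0.113 -0.994 -0.   ] open 0.0931 F [-1.3 -0.3 -1.1] g 0.0
slide [ 0.0161 -0.0312  0.0247] twist [-0.0002  0.0092 -0.0004]  slide in target axes [ 0.0159 -0.0312  0.0248]
red [396  17  10   8  64] [400.5  20.2] [ 0.885  -0.0942  0.0861] [ 0.876 -0.365 -0.455] [ 1.558 -0.086  0.088]
red [445  18  11   8  67] [449.8  21.4] [ 0.8911 -0.1734  0.0864] [ 0.884 -0.595 -0.446] [ 1.558 -0.165  0.088]
red [460  29  11   8  68] [464.8  32.1] [ 0.8711 -0.195   0.0862] [ 0.862 -0.671 -0.478] [ 1.552 -0.187  0.089]
red [424  39  11   8  65] [429.5  42.2] [ 0.8441 -0.1371  0.0864] [ 0.837 -0.145  0.085] [ 0.851 -0.129  0.087]
red [440  50  11   8  73] [444.7  53.5] [ 0.8244 -0.1586  0.0862] [ 0.816 -0.197  0.046] [ 0.869 -0.151  0.088]
red [491  51  11   8  67] [496.3  54.7] [ 0.8307 -0.2386  0.0861] [ 0.823 -0.246  0.085] [ 0.838 -0.23   0.088]
red [234 187  20  21 329] [243.4 197.5] [0.5223 0.1153 0.1939] [0.515 0.106 0.187] [0.532 0.124 0.199]
blue [103  10  41  48 938] [126.2  34.8] [0.8169 0.3514 0.073 ] [0.812 0.337 0.024] [0.846 0.397 0.107]
blue [406  27  15  16 151] [412.5  34.2] [ 0.8606 -0.1136  0.0827] [ 0.855 -0.487 -0.52 ] [ 1.558 -0.107  0.088]
blue [469  39  17  16 165] [477.   46.6] [ 0.8472 -0.2141  0.0833] [ 0.842 -0.762 -0.525] [ 1.558 -0.207  0.089]
blue [124 187  22  22 362] [134.9 197.2] [0.5114 0.2132 0.1939] [ 0.503  0.204 -0.   ] [0.562 0.322 0.199]
blue [ 388  221   48   34 1114] [413.5 238.8] [ 0.5375 -0.1284  0.0382] [ 0.513 -0.14   0.002] [ 0.558 -0.093  0.057]
```

View pics/w1.png

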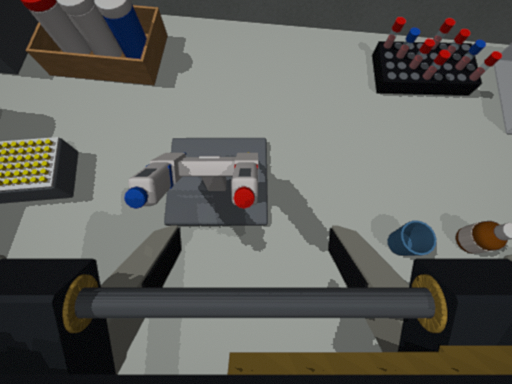

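The wrist view shows the red cap at (243,197), the blue cap at (135,197) and the cup mouth at (416,235). The cap position agrees with the triangulation within 3 mm.

```bash
python3 -c "
from plan import *
go([.4883,.1098,.241],Rt(35))
go([.556,.1176,.144],Rt(35))"
```

```text
t 3.35 at [0.4769 0.0986 0.2663] z [ 0.565  0.065 -0.823] y [ 0.114 -0.993  0.   ] open 0.0931 F [ 0.7 -0.4  0.8] g 0.0
slide [-0.0163 -0.0396  0.112 ] twist [-0.0002  0.0056  0.0006]  slide in target axes [-0.017  -0.0396  0.1119]
t 3.35 at [0.4769 0.0986 0.2663] z [ 0.565  0.065 -0.823] y [ 0.114 -0.993  0.   ] open 0.0931 F [ 0.7 -0.4  0.8] g 0.0
slide [-0.0128 -0.0398  0.5861] twist [-0.0002  0.0056  0.0006]  slide in target axes [-0.0163 -0.0399  0.586 ]
```

Emit:
play_rows(slide=[[-0.005,-0.013,0.02],[-0.005,-0.013,0.02],[-0.003,-0.014,0.02],[0,0,0.03],[0,0,0.04],[0,0,0.04],[0,0,0.03],[0,0,0]], twist=[[0,0.005,0],[0,0,0],[0,0,0],[0,0,0],[0,0,0],[0,0,0],[0,0,0],[0,0,0]])

```text
t: 4.15
tool_pos: [0.5029, 0.1112, 0.2249]
orientation: [-2.959, -0.168, -0.936]
force: [-0.6, 0.1, -0.2]
opening: 0.0931
gripper_force: 0.0
```

```bash
python3 - <<'E'
from plan import *
from plant import cams
from h import *
go([.556,.1176,.144],Rt(35))
c=cams.get_calibration("wrist");p,d=cams.read_camera("wrist")
K=[c[k] for k in("fx","fy","cx","cy")];T=c["world_from_camera"]
N,L,S,C=cv2.connectedComponentsWithStats(red(p).astype(np.uint8))
for i in range(1,N):
    if S[i,4]>200:
        P=pts(d,K,T,L==i);print(S[i],C[i].round(1),np.median(P,0).round(4),P.min(0).round(3),P.max(0).round(3))
s=robot.read_state();R0=Ro.from_rotvec(s["orientation"]).as_matrix()
print("cap top in tool",R0.T@(np.median(P,0)-s["tool_pos"]))
E
```

```text
t 4.15 at [0.5029 0.1112 0.2249] z [ 0.571  0.065 -0.818] y [ 0.113 -0.994  0.   ] open 0.0931 F [-0.6  0.1 -0.2] g 0.0
slide [-0.011  -0.0013  0.3876] twist [ 0.0002 -0.0016 -0.0001]  slide in target axes [-0.0104 -0.0012  0.3876]
[242 205  25  26 484] [253.4 218.2] [0.5226 0.1156 0.1938] [0.515 0.106 0.014] [0.552 0.13  0.2  ]
cap top in tool [-0.00199251 -0.00206362  0.03759144]
```

Emit:
play_rows(slide=[[-0.005,-0.003,0.03],[-0.005,-0.002,0.05],[0,0,0.06],[0,0,0.06],[0,0,0.06],[0,0,0.06],[0,0,0.04],[0,0,0.025]], twist=[[0,0,0],[0,0,0],[0,0,0],[0,0,0],[0,0,0],[0,0,0],[0,0,0],[0,0,0]])

```text
t: 5.0
tool_pos: [0.5563, 0.1187, 0.1459]
orientation: [-2.958, -0.168, -0.939]
force: [0.0, 0.0, 1.1]
opening: 0.093
gripper_force: 0.0
```

Emit:
play_rows(slide=[[0,0,0],[0,0,0],[0,0,0],[0,0,0],[0,0,0],[0,0,0],[0,0,0],[0,0,0]], twist=[[0,0,0],[0,0,0],[0,0,0],[0,0,0],[0,0,0],[0,0,0],[0,0,0],[0,0,0]], fingers=1, force=12)

```text
t: 5.8
tool_pos: [0.5563, 0.1187, 0.147]
orientation: [-2.957, -0.168, -0.94]
force: [0.3, 0.6, 0.2]
opening: 0.0336
gripper_force: 0.0
```

```bash
python3 -c "
from plan import *
go([.556,.1176,.144],Rt(35));print(robot.read_state()['wrist_torque'])
from plant import cams
import cv2
p,d=cams.read_camera('scene');cv2.imwrite('pics/s2.png',cv2.resize(p[120:310,170:400,::-1],None,fx=3,fy=3))"
```

```text
t 5.8 at [0.5563 0.1187 0.147 ] z [ 0.574  0.065 -0.816] y [ 0.113 -0.994  0.   ] open 0.0336 F [0.3 0.6 0.2] g 0.0
slide [-0.0083  0.0042  0.009 ] twist [ 0.0001 -0.0046  0.0001]  slide in target axes [-0.0083  0.0042  0.009 ]
[-0.00768138  0.30724195 -0.02312796]
```

View pics/s2.png

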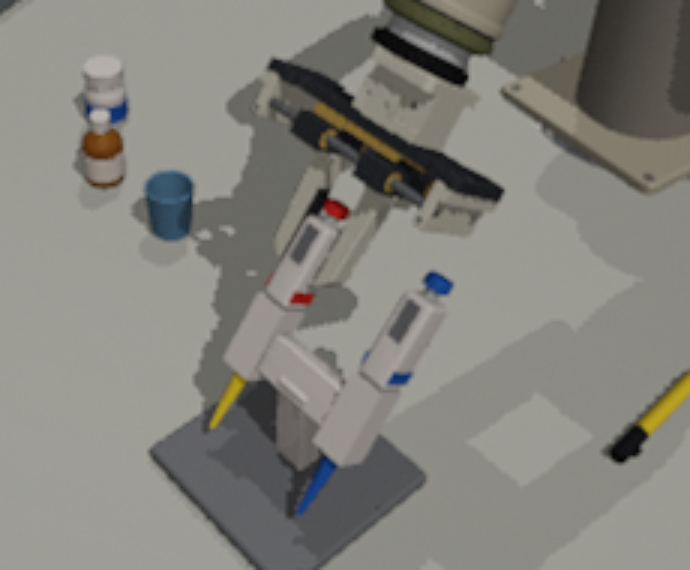

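The fingers straddle the red handle (300,260 in the crop) and are still closing; the other things are undisturbed.

Emit:
play_rows(slide=[[0,0,0],[0,0,0],[0,0,0],[0,0,0],[0,0,0],[0,0,0],[0,0,0],[0,0,0]], twist=[[0,0,0],[0,0,0],[0,0,0],[0,0,0],[0,0,0],[0,0,0],[0,0,0],[0,0,0]], fingers=1, force=25)

```text
t: 6.65
tool_pos: [0.5562, 0.1187, 0.1469]
orientation: [-2.957, -0.168, -0.94]
force: [0.5, 0.3, -0.2]
opening: 0.0258
gripper_force: 25.0
```

Emit:
play_rows(slide=[[0,0,-0.02],[0,0,-0.04],[0,0,-0.06],[0,0,-0.06],[0,0,-0.06],[0,0,-0.06],[0,0,-0.06],[0,0,-0.06]], twist=[[0,0,0],[0,0,0],[0,0,0],[0,0,0],[0,0,0],[0,0,0],[0,0,0],[0,0,0]])

```text
t: 7.45
tool_pos: [0.4952, 0.1119, 0.2331]
orientation: [-2.957, -0.168, -0.939]
force: [-0.1, 1.0, 0.0]
opening: 0.026
gripper_force: 25.0
```

Emit:
play_rows(slide=[[0,0,-0.06],[0,0,-0.06],[0,0,-0.06],[0,0,-0.06],[0,0,-0.02],[0,0,0],[0,0,0],[0,0,0]], twist=[[0,0,0],[0,0,0],[0,0,0],[0,0,0],[0,0,0],[0,0,0],[0,0,0],[0,0,0]])

```text
t: 8.25
tool_pos: [0.4707, 0.1117, 0.2857]
orientation: [-2.966, -0.167, -0.924]
force: [-0.1, -0.4, -0.2]
opening: 0.0257
gripper_force: 25.0
```

```bash
python3 - <<'E'
from plan import *
go([.538,-.119,.30],Rt(0))
from plant import cams
import cv2
p,d=cams.read_camera('scene');cv2.imwrite('pics/s3.png',cv2.resize(p[80:310,170:400,::-1],None,fx=2.6,fy=2.6))
E
```

```text
t 8.25 at [0.4707 0.1117 0.2857] z [ 0.564  0.061 -0.823] y [ 0.112 -0.994  0.002] open 0.0257 F [-0.1 -0.4 -0.2] g 24.999825060367584
slide [0.1666 0.9471 0.0481] twist [ 0.0027 -0.5764 -0.0007]  slide in target axes [ 0.163   0.9473 -0.0573]
```

View pics/s3.png

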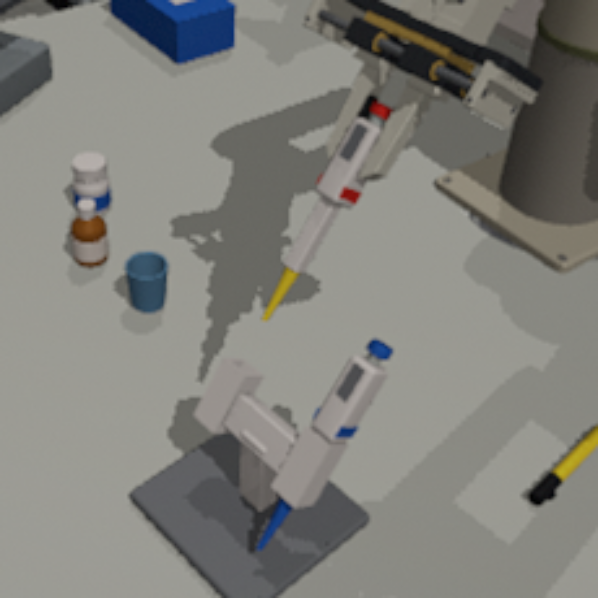

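The red pipette is clear of its sleeve, with the tip at about (265,318) in the crop; the blue pipette is still seated, and the cup and bottles have not moved.

Emit:
play_rows(slide=[[0,0,0],[0,0,0],[0,0,0],[0,0,0],[0,0,0],[0,0,0],[0,0,0],[0,0,0]], twist=[[0,-0.05,0],[0,-0.08,0],[0,-0.09,0],[0,-0.09,0],[0,-0.09,0],[0,-0.09,0],[0,-0.06,0],[0,-0.03,0]])

```text
t: 9.1
tool_pos: [0.4714, 0.1116, 0.2855]
orientation: [3.134, 0.175, -0.01]
force: [0.2, -0.4, -0.7]
opening: 0.0258
gripper_force: 25.0
```

```bash
python3 - <<'E'
from plan import *
go([.538,-.119,.29],Rt(0))
E
```

```text
t 9.1 at [0.4714 0.1116 0.2855] z [-0.006 -0.003 -1.   ] y [ 0.111 -0.994  0.002] open 0.0258 F [ 0.2 -0.4 -0.7] g 24.999935925006866
slide [ 0.1619  0.9465 -0.0167] twist [ 0.0023  0.0065 -0.0017]  slide in target axes [ 0.1603  0.9468 -0.0178]
```

Emit:
play_rows(slide=[[0.005,0.03,-0.004],[0.009,0.05,-0.004],[0.011,0.068,-0.004],[0.012,0.07,-0.004],[0.012,0.07,0],[0.012,0.07,0],[0.012,0.07,0],[0.012,0.07,0]], twist=[[0.002,0.006,0],[0,0,0],[0,0,0],[0,0,0],[0,0,0],[0,0,0],[0,0,0],[0,0,0]])

```text
t: 9.9
tool_pos: [0.5059, -0.0114, 0.2911]
orientation: [3.136, 0.175, 0.009]
force: [0.1, 0.3, -0.5]
opening: 0.0261
gripper_force: 25.0
```

Emit:
play_rows(slide=[[0.012,0.07,0],[0.012,0.07,0],[0.012,0.07,0],[0.012,0.07,0],[0.012,0.07,0],[0.009,0.05,0],[0.008,0.03,0],[0.005,0.01,0]], twist=[[0,0,0],[0,0,0],[0,0,0],[0,0,0],[0,0,0],[0,0,0],[0,0,0],[0,0,0]])

```text
t: 10.7
tool_pos: [0.5388, -0.1174, 0.2907]
orientation: [3.137, 0.175, 0.005]
force: [-0.1, 0.9, -0.4]
opening: 0.0254
gripper_force: 25.0
```

Emit:
play_rows(slide=[[0,0,0],[0,0,0.02],[0,0,0.03],[0,0,0.03],[0,0,0.03],[0,0,0.02],[0,0,0],[0,0,0]], twist=[[0,0,0],[0,0,0],[0,0,0],[0,0,0],[0,0,0],[0,0,0],[0,0,0],[0,0,0]])

```text
t: 11.5
tool_pos: [0.5387, -0.1166, 0.2582]
orientation: [3.137, 0.176, 0.005]
force: [-0.2, 0.3, -0.6]
opening: 0.026
gripper_force: 25.0
```

```bash
python3 - <<'E'
from plan import *
go([.538,-.119,.216],Rt(0))
from plant import cams
from h import *
V=[]
for n in("scene","wrist","top"):
    c=cams.get_calibration(n);p,d=cams.read_camera(n)
    np.savez(n+"2.npz",p=p,d=d,K=[c[k] for k in("fx","fy","cx","cy")],T=c["world_from_camera"])
    V.append(p[120:260,150:320] if n=="scene" else p)
a=cv2.resize(V[0],(466,384),interpolation=cv2.INTER_CUBIC);
im=np.hstack([a,V[1]]);im=cv2.resize(im,(800,int(384*800/im.shape[1])))
cv2.imwrite("pics/s4.png",im[:,:,::-1])
E
```

```text
t 11.5 at [ 0.5387 -0.1166  0.2582] z [ 0.003  0.    -1.   ] y [ 0.112 -0.994  0.   ] open 0.026 F [-0.2  0.3 -0.6] g 24.999858140945435
slide [-0.0044  0.0092  0.169 ] twist [ 0.0002 -0.0033 -0.0014]  slide in target axes [-0.0038  0.0093  0.169 ]
```

View pics/s4.png

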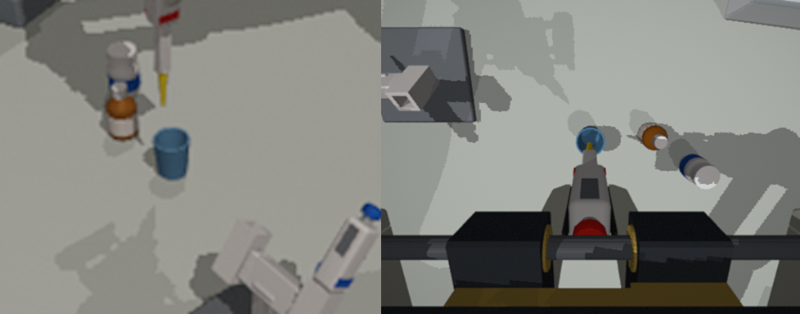

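The upright pipette hangs above the cup: left, the tip is at (163,104) above the mouth at (172,136); right, the tip is at (589,147) over the cup at (590,139). Next I measure tip, axis and rim.

```bash
cat > tip.py <<'E'
from h import *
def yel(p):
    h=cv2.cvtColor(p,cv2.COLOR_RGB2HSV);return cv2.inRange(h,(20,130,80),(35,255,255))>0
def main():
    D={n:load(n+"2") for n in("scene","wrist")};r={}
    for n,(p,d,K,T) in D.items():
        m=yel(p);k=np.zeros_like(m)
        if n=="scene":k[120:230,190:260]=1
        else:k[130:220,200:310]=1
        m&=k;N,L,S,C=cv2.connectedComponentsWithStats(m.astype(np.uint8));i=1+S[1:,4].argmax()
        v,u=np.nonzero(L==i);e=v.max() if n=="scene" else v.min()
        r[n]=(u[abs(v-e)<=1].mean(),e+.5 if n=="scene" else e-.5);print(n,S[i],r[n])
        P=pts(d,K,T,L==i);print(" depth zmin pts",P[P[:,2].argsort()][:5].mean(0).round(4),P[P[:,2].argsort()][-5:].mean(0).round(4))
        b=blue(p);k[:]=0
        if n=="scene":k[165:205,212:240]=1
        else:k[120:200,240:310]=1
        P=pts(d,K,T,b&(k>0));Q=P[(P[:,2]>.048)&(P[:,2]<.06)]
        print(" rim",len(Q),((np.percentile(Q,2,0)+np.percentile(Q,98,0))/2).round(4),np.ptp(Q,0).round(3))
        vv,uu=np.nonzero(b&(k>0));print(" cup px",uu.min(),uu.max(),vv.min(),vv.max())
    a=[ray(D[n][2],D[n][3],*r[n]) for n in r];print("tip",tri(*a))
main()
E
python3 tip.py; python3 -c "
from plan import *
s=robot.read_state();R=Ro.from_rotvec(s['orientation']).as_matrix();print('tip by kinematics',s['tool_pos']+.141*R[:,2])"
```

```text
scene [221 153   4  14  33] (np.float64(222.0), np.float64(166.5))
 depth zmin pts [ 0.5485 -0.114   0.1217] [ 0.5493 -0.1101  0.1606]
 rim 34 [ 0.5393 -0.1172  0.0512] [0.046 0.046 0.006]
 cup px 219 233 177 199
wrist [250 174   9   9  52] (np.float64(254.5), np.float64(173.5))
 depth zmin pts [ 0.5488 -0.1144  0.1201] [ 0.5497 -0.1139  0.1576]
 rim 174 [ 0.5393 -0.1178  0.0524] [0.042 0.044 0.009]
 cup px 240 272 155 187
tip (array([ 0.54925264, -0.11468478,  0.11459126]), np.float64(0.0008626611953376016))
tip by kinematics [ 0.53960394 -0.11676808  0.11786838]
```

```bash
python3 - <<'E'
from h import *
for n in("scene","wrist","top"):
    p,d,K,T=load(n+"2");m=red(p)
    N,L,S,C=cv2.connectedComponentsWithStats(m.astype(np.uint8))
    for i in range(1,N):
        P=pts(d,K,T,L==i)
        if len(P)<4: continue
        q=np.median(P,0)
        if abs(q[0]-.54)<.06 and abs(q[1]+.117)<.06 and q[2]>.1: print(n,S[i],C[i].round(1),q.round(4),P.min(0).round(4),P.max(0).round(4))
p,d,K,T=load("wrist2");P=pts(d,K,T,np.ones(d.shape,bool))
Q=P[(abs(P[:,0]-.54)<.04)&(abs(P[:,1]+.117)<.02)]
for z in np.arange(.12,.33,.01):
    q=Q[abs(Q[:,2]-z)<.005]
    if len(q)>3: print(z.round(2),len(q),np.median(q,0).round(4),q[:,0].min().round(4),q[:,0].max().round(4))
E
```

```text
wrist [246 280  23   6  48] [256.8 282.2] [ 0.5446 -0.1156  0.3163] [ 0.543  -0.1207  0.3146] [ 0.5455 -0.1112  0.3175]
wrist [241 283  10   3  14] [244.8 284.6] [ 0.5425 -0.1104  0.3162] [ 0.5419 -0.1131  0.3154] [ 0.5437 -0.1092  0.3169]
0.12 8 [ 0.5488 -0.1145  0.1217] 0.5475 0.5491
0.13 11 [ 0.5491 -0.114   0.129 ] 0.547 0.5496
0.14 15 [ 0.5493 -0.1149  0.1409] 0.5474 0.5496
0.15 18 [ 0.5493 -0.1144  0.1498] 0.5469 0.5501
0.16 6 [ 0.5498 -0.1144  0.1571] 0.5492 0.55
0.17 48 [ 0.5511 -0.1142  0.1708] 0.5495 0.5519
0.18 56 [ 0.5506 -0.1143  0.1805] 0.548 0.5516
0.19 63 [ 0.5501 -0.1147  0.19  ] 0.5479 0.5512
0.2 72 [ 0.5496 -0.1144  0.2003] 0.5481 0.5508
0.21 69 [ 0.5492 -0.114   0.2094] 0.5478 0.5502
0.23 8 [ 0.5544 -0.1078  0.2345] 0.5523 0.5558
0.24 192 [ 0.5549 -0.114   0.2401] 0.5516 0.5563
0.25 239 [ 0.5545 -0.1134  0.2498] 0.5481 0.556
0.26 337 [ 0.5536 -0.1147  0.2606] 0.5437 0.5555
0.27 467 [ 0.5527 -0.1164  0.27  ] 0.5437 0.5552
0.28 557 [ 0.5523 -0.1162  0.28  ] 0.5432 0.5551
0.29 751 [ 0.5515 -0.1162  0.2908] 0.5271 0.5544
0.3 1907 [ 0.5463 -0.1153  0.2988] 0.527 0.5541
0.31 809 [ 0.5455 -0.1171  0.3109] 0.535 0.5496
0.32 584 [ 0.545  -0.1157  0.3168] 0.5266 0.5495
```

The pipette leans about 3° in the pads, tip forward. I'll correct the lean, centre it and lower partway.

Emit:
play_rows(slide=[[0,0.003,0],[0,0.003,0],[0,0.004,0],[0,0,0.03],[0,0,0.03],[0,0,0.03],[0,0,0.03],[0,0,0]], twist=[[0,-0.018,0],[0,-0.018,0],[0,-0.017,0],[0,0,0],[0,0,0],[0,0,0],[0,0,0],[0,0,0]])

```text
t: 12.45
tool_pos: [0.5364, -0.119, 0.2265]
orientation: [3.133, 0.175, -0.085]
force: [0.4, -0.6, -1.8]
opening: 0.0256
gripper_force: 25.0
```

```bash
cat > look.py <<'E'
from plan import *
from plant import cams
from h import *
go([.538,-.119,.216],Rt(0))
for n in("scene","wrist"):
    c=cams.get_calibration(n);p,d=cams.read_camera(n)
    np.savez(n+"2.npz",p=p,d=d,K=[c[k] for k in("fx","fy","cx","cy")],T=c["world_from_camera"])
import tip
p,d,K,T=load("wrist2");P=pts(d,K,T,np.ones(d.shape,bool));z0=robot.read_state()["tool_pos"][2]
Q=P[(abs(P[:,0]-.54)<.04)&(abs(P[:,1]+.117)<.02)]
for dz in np.arange(-.14,.05,.01):
    q=Q[abs(Q[:,2]-z0-dz)<.005]
    if len(q)>3: print(dz.round(2),len(q),np.median(q,0).round(4))
E
python3 look.py
```

```text
t 12.45 at [ 0.5364 -0.119   0.2265] z [-0.054 -0.005 -0.999] y [ 0.112 -0.994 -0.001] open 0.0256 F [ 0.4 -0.6 -1.8] g 24.99986171722412
slide [0.0085 0.0006 0.0415] twist [-0.0008  0.0519 -0.0015]  slide in target axes [0.0062 0.0005 0.0419]
scene [224 161   3  13  30] (np.float64(225.33333333333334), np.float64(173.5))
 depth zmin pts [ 0.538  -0.1186  0.0886] [ 0.5403 -0.1137  0.1266]
 rim 37 [ 0.5397 -0.1178  0.0513] [0.046 0.044 0.007]
 cup px 219 233 177 199
wrist [250 174   9   9  52] (np.float64(254.5), np.float64(173.5))
 depth zmin pts [ 0.5385 -0.1173  0.0883] [ 0.5419 -0.1169  0.1259]
 rim 192 [ 0.5384 -0.1196  0.0526] [0.043 0.04  0.009]
 cup px 240 272 147 184
tip (array([ 0.53880417, -0.1178269 ,  0.08352769]), np.float64(0.0001539659932829798))
-0.14 7 [ 0.5385 -0.1183  0.0896]
-0.13 12 [ 0.5395 -0.1177  0.0973]
-0.12 14 [ 0.5403 -0.1175  0.1084]
-0.11 19 [ 0.5411 -0.117   0.1183]
-0.1 6 [ 0.5419 -0.1174  0.1255]
-0.09 45 [ 0.5441 -0.1176  0.1391]
-0.08 52 [ 0.5441 -0.1172  0.1478]
-0.07 67 [ 0.5441 -0.1168  0.1577]
-0.06 73 [ 0.5442 -0.1175  0.1681]
-0.05 69 [ 0.5444 -0.1168  0.1781]
-0.03 10 [ 0.5519 -0.1204  0.2028]
-0.02 198 [ 0.5519 -0.1163  0.2087]
-0.01 231 [ 0.5519 -0.1159  0.218 ]
0.0 343 [ 0.5516 -0.1165  0.2286]
0.01 468 [ 0.5514 -0.1159  0.2385]
0.02 570 [ 0.5513 -0.1164  0.2484]
0.03 735 [ 0.5515 -0.1164  0.2587]
0.04 1908 [ 0.5458 -0.1167  0.2671]
```

Emit:
play_rows(slide=[[0.004,0,0.008],[0.004,0,0.01],[0.003,0,0.01],[0,0,0.009],[0,0,0],[0,0,0],[0,0,0],[0,0,0]], twist=[[0,0,0],[0,0,0],[0,0,0],[0,0,0],[0,0,0],[0,0,0],[0,0,0],[0,0,0]])

```text
t: 13.35
tool_pos: [0.5398, -0.119, 0.2191]
orientation: [3.132, 0.176, -0.081]
force: [0.0, -0.3, -1.0]
opening: 0.0262
gripper_force: 25.0
```

```bash
python3 look.py; python3 -c "
from h import *
p=load('scene2')[0];w=load('wrist2')[0]
im=np.hstack([cv2.resize(p[120:300,150:340],(400,379),interpolation=cv2.INTER_CUBIC),cv2.resize(w[100:242,180:330],(400,379),interpolation=cv2.INTER_CUBIC)])
cv2.imwrite('pics/s5.png',im[:,:,::-1])"
```

```text
t 13.35 at [ 0.5398 -0.119   0.2191] z [-0.051 -0.006 -0.999] y [ 0.112 -0.994  0.   ] open 0.0262 F [ 0.  -0.3 -1. ] g 24.999793767929077
slide [-0.0064 -0.0009  0.0128] twist [ 0.0003  0.0493 -0.0014]  slide in target axes [-0.007  -0.001   0.0125]
scene [222 164   4  12  32] (np.float64(224.5), np.float64(175.5))
 depth zmin pts [ 0.5321 -0.1347  0.0666] [ 0.5456 -0.1137  0.1214]
 rim 35 [ 0.54   -0.1178  0.0511] [0.044 0.045 0.006]
 cup px 219 233 177 199
wrist [250 174   9   9  52] (np.float64(254.5), np.float64(173.5))
 depth zmin pts [ 0.5415 -0.1173  0.0792] [ 0.5454 -0.1179  0.1184]
 rim 199 [ 0.5384 -0.1201  0.0524] [0.043 0.04  0.008]
 cup px 240 272 151 189
tip (array([ 0.54230571, -0.11763899,  0.07786526]), np.float64(0.0006677399393219523))
-0.14 7 [ 0.5419 -0.1173  0.0811]
-0.13 9 [ 0.5427 -0.1172  0.089 ]
-0.12 14 [ 0.5432 -0.1176  0.099 ]
-0.11 18 [ 0.5442 -0.1175  0.1081]
-0.1 9 [ 0.5453 -0.1179  0.1176]
-0.09 41 [ 0.547  -0.1167  0.1304]
-0.08 56 [ 0.5473 -0.1176  0.1397]
-0.07 64 [ 0.5472 -0.1171  0.1497]
-0.06 69 [ 0.5473 -0.1175  0.1591]
-0.05 76 [ 0.5474 -0.1167  0.1688]
-0.02 193 [ 0.5549 -0.1165  0.1998]
-0.01 236 [ 0.5549 -0.1159  0.2089]
0.0 333 [ 0.5546 -0.1159  0.2201]
0.01 456 [ 0.5543 -0.1164  0.2295]
0.02 557 [ 0.5543 -0.1163  0.2394]
0.03 677 [ 0.5544 -0.1163  0.2494]
0.04 1983 [ 0.5491 -0.1167  0.2587]
```

View pics/s5.png

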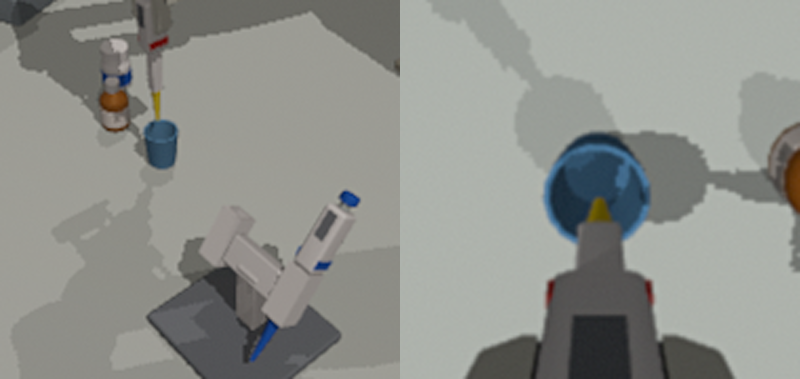

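The tip (left 158,120; right 600,200) sits over the middle of the cup mouth, about 22 mm above the rim. I'll make a last 2 mm settle, then hold.

Emit:
play_rows(slide=[[0,0.001,0.004],[0,0.001,0.003],[0,0,0],[0,0,0],[0,0,0],[0,0,0],[0,0,0],[0,0,0]], twist=[[0,0,0],[0,0,0],[0,0,0],[0,0,0],[0,0,0],[0,0,0],[0,0,0],[0,0,0]])

```text
t: 14.25
tool_pos: [0.5397, -0.1195, 0.2172]
orientation: [3.132, 0.175, -0.081]
force: [0.5, -0.4, -0.9]
opening: 0.0258
gripper_force: 25.0
```

Emit:
play_rows(slide=[[0,0,0],[0,0,0],[0,0,0],[0,0,0],[0,0,0],[0,0,0],[0,0,0],[0,0,0]], twist=[[0,0,0],[0,0,0],[0,0,0],[0,0,0],[0,0,0],[0,0,0],[0,0,0],[0,0,0]])

```text
t: 15.05
tool_pos: [0.5397, -0.1196, 0.2172]
orientation: [3.132, 0.175, -0.081]
force: [0.1, -1.3, -1.1]
opening: 0.0256
gripper_force: 25.0
```

```bash
python3 look.py | grep -E "^t |tip|wrist|-0.1[0-4] |-0.0[58]"; python3 -c "
from plant import robot
print(robot.close_job())"
```

```text
t 15.05 at [ 0.5397 -0.1196  0.2172] z [-0.052 -0.006 -0.999] y [ 0.112 -0.994  0.   ] open 0.0256 F [ 0.1 -1.3 -1.1] g 24.999907314777374
wrist [250 174   9   9  52] (np.float64(254.5), np.float64(173.5))
tip (array([ 0.54211198, -0.11830617,  0.07396117]), np.float64(0.00030876864586028))
-0.14 7 [ 0.5419 -0.1177  0.0797]
-0.13 9 [ 0.5426 -0.1186  0.0874]
-0.12 14 [ 0.543  -0.1175  0.0973]
-0.11 15 [ 0.5441 -0.1175  0.106 ]
-0.08 61 [ 0.5471 -0.1172  0.1378]
-0.05 75 [ 0.5472 -0.1172  0.1668]
the job is handed in; nothing more can be done
None
```

I handed the job in at 15.1 s: the red-capped pipette is held upright and steady at 25 N, its tip measured about 2 cm above the middle of the blue cup. The cup measured in place, and the blue pipette and bottles looked unmoved in the last pictures; the marker was never approached, and no verdict came back.

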